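Set the mould portioner and hold its metering cap

ROBOT

A 7-joint arm with a two-finger parallel gripper is mounted at the origin on the work surface. World frame = base frame: x ahead of the robot, y to its left, z up, the work surface at z = 0. Lengths are in m, angles in rad, forces in N, time in s.
With the tool pointing down it reaches from about 0.425 to 0.825 m from the base axis. Payload 3.6 kg.
Tool frame: the origin (TCP) lies at the very end of the fingers, on their centre line; the grasp point (between the pads) lies 19 mm behind it; z points along the fingers, y is the direction in which the jaws open and shut (so a half turn about z gives the same grasp; the last joint's range is limited). The gripper opens to 93 mm and grips with 3 to 60 N. Pads are 15 mm wide; open, the fingers measure 128 mm over their backs; the gripper's body (75 mm by 188 mm) begins 65 mm behind the grasp point.
Start: joints at [-1.286, 0.615, -0.013, 1.423, 0.008, 1.103, -0.04], TCP at [0.199, 0.619, 0.188] pointing down, gripper open.
Joint ranges: [-3.12, 3.12], [-0.3, 2.06], [-1.34, 1.32], [0.26, 2.42], [-1.36, 4.5], [0.01, 1.98], [-2.84, 2.84]. Speed limits (rad/s): [2.79, 2.79, 3.14, 3.14, 3.14, 3.14, 3.14].

INTERFACE

Orientations are given as a unit quaternion [w, x, y, z].
In Python, from bench import manip gives the robot as it stands. The module is installed in compiled form; this text tells all that it offers.
- The arm moves only by the tool send_rows, never from a script. Its argument "rows" is a list of rows, each a list of 5 numbers: the closure, from 0 (fully open) to 1 (shut), then the shift along the tool's x, y, z in mm, then the turn about the tool's z in rad. A call has 1 to 10 rows; each row is the pose to reach, as a shift and turn from the pose measured when the call began, along the tool's axes at that moment; what a row does not reach only later rows make up. A row lasts 1/8 s, in which the tool goes at most 62.5 mm and 10.7 degrees, less where a joint would pass 70% of its speed; a pose out of reach is approached as far as the arm can. A call with a gripper value outside its range is refused whole. The fingers move at their own pace and stop on an object; "newtons" is the grip in N (left out, the last holds). Time passes only in rows, so rows that repeat a pose let the fingers close. It gives the time, the measured TCP pose, the force and the opening at its end, in the units of the state.
- manip.get_state(): the state, without advancing time (a new reading comes with each control period).
- manip.get_image(name): name is "side" or "top" or "wrist"; returns a dict with "pixels" (480x640x3 uint8, blue, green, red), "depth" (480x640 float32, m along the optical axis (not along the pixel's ray), 0 where there is no reading), "K" (3x3 intrinsics, pixels), "R" (3x3) and "t" (3): a world point X has camera coordinates R X + t; the wrist camera has in their place "mount" (4x4, takes a point from camera to tool coordinates, whose origin is the TCP and whose axes are the flange's). Camera axes: x right, y down, z forward; pixel columns grow to the right and rows downward; lengths in m; the calibration is good to about 2 mm. A picture is of the moment at which its call begins: read the wrist's pose just before it.
- manip.job_done(): hands the job in, once; it reports no verdict.
The state is a dict: "time": time; "q": joint angles; "joint_velocities": joint speeds; "joint_efforts": joint torques, N m; "eef_pos": TCP position; "orientation": TCP orientation; "wrist_force": force on the tool from outside, world axes, zero at the start; "wrist_torque": the same for the moment, N m; "finger_gap": finger opening in m.
Only numpy, scipy, OpenCV 4.12 (cv2) and the standard library are available. Lean on these libraries where they do the work, as an engineer would, in place of code of your own. Each camera call takes 0.05 s, during which the arm holds its last target.

TASK

Set the bench portioner up for the big moulds: first slide its portion-size grip along the track all the way to the end stop, at the end away from the knurled cap. Then screw the knurled cap down clockwise until it bottoms out, back it off a quarter turn, and finish there with the cap still held between the fingers, leaving the slide at its stop and the moulds, jar and bowl where they are.

Things in the scene. Friction and masses are not known exactly. Their poses are not given: they have to be found in the camera images.
- board: bamboo board 270 x 370 x 20 mm lying fixed on the worktop, with the steel portioner fixed on it; origin under its centre, z up. The portioner housing is 100 mm (x) x 300 mm (y) x 55 mm high, centred 35 mm to the board's -x side; its top is 75 mm over the worktop. The vertical metering cylinder with the cap stands near its -y end (100 mm from the middle), the slide track runs along the board's y axis on its +y half.
- size_slide (a joint): travel of the portion-size grip in m along the board's +y axis, away from the cap: 0 at the end nearer the cap, 0.090 at the far end stop. It starts somewhere between 0 and 0.045, slides with about 1.5 N of friction and stays where it is left.
- size_slide_top (a point): centre of the top of the portion-size grip, a black upright block 28 mm (board x) by 20 mm (board y) by 40 mm high, standing on a 40 mm wide aluminium track whose top is 40.5 mm below this point; the block moves along the board's y axis
- slide_end (a point): fixed point where the centre of the grip's top lies when the grip is at its end stop
- cap (a joint): turning angle of the cap in rad, growing clockwise seen from above (screwing down): 4.2 when bottomed out on its shoulder, 0 at the upper stop (it cannot come off). It starts between 0.6 and 2.4. Thread: 6 mm per turn, so it sinks 0.95 mm per rad. Turning takes about 0.1 N m; it stays where it is left; at the bottom it stops dead.
- cap_grip (a point): point on the cap's axis, 18 mm above its lower rim, 14 mm below its flat top; the height to grip it. The cap is a round knurled aluminium cylinder 41 mm across and 32 mm high with a vertical axis; it can be gripped at any yaw. A small dark rib on its top, from the axis to the rim, shows its angle. The cylinder below it is 40 mm across, so fingers may reach past the lower rim by up to 20 mm.
- cap_seat (a point): fixed point on the cap's axis at the shoulder: the cap's lower rim is level with it when bottomed out, 105 mm above the worktop
- mould_tray: bystander: loose purple mould tray with two cavities, 70 x 150 x 30 mm, on the board on the far side (board +x) of the portioner; origin under its centre
- round_mould: bystander: loose purple round mould, 74 mm across, 32 mm high, on the board on the far side (board +x) of the portioner; origin under its centre
- jar: bystander: loose amber jar 70 mm across, 100 mm high, on the worktop to the robot's right; origin under its centre
- bowl: bystander: loose steel bowl 150 mm across, 60 mm high, on the worktop to the robot's left; origin under its centre

How it is judged:
By the outcome, as a careful person would: the job done as asked, in the order asked, and still so for the second after the job is handed in, while the arm keeps its last pose, push and grip.
It also fails if it takes over 64 s, if anything falls off the work surface, if the arm or the gripper's body presses on something with over 40 N, if the wrist force passes 120 N, or if a joint passes its speed limit or range.

## Working session

There is one attempt and no reset: what is moved stays moved. The work goes in short steps, Python scripts to look and compute and a tool call to move; the robot and the scene stay as the last step left them, time stands still between calls to the robot, and variables do not carry over. Pictures are saved under pics/ and viewed, and the job is handed in when it is done.

Besides the shell and the picture viewer there is one more tool, called as a command line: name --pt "numbers of a row" for each row, then --argument value for the rest. send_rows: Moves the arm, as the interface text tells. Its arguments: {"type":"object","properties":{"rows":{"type":"array"},"newtons":{"type":"number"}},"required":["rows"]}

```bash
mkdir -p pics; cat > h.py <<'E'
import numpy as np, cv2
from bench import manip
from scipy.spatial.transform import Rotation as Rn
def pt(im,u,v,z=None):
    K=im["K"];R=im["R"];t=im["t"]
    r=np.array([(u-K[0,2])/K[0,0],(v-K[1,2])/K[1,1],1.])
    if z is None:
        d=im["depth"][int(v),int(u)]; return R.T@(r*d-t)
    o=-R.T@t; w=R.T@r; return o+w*(z-o[2])/w[2]
def R_tool(s):
    w,x,y,z=s["orientation"]; return Rn.from_quat([x,y,z,w]).as_matrix()
def totool(s,X): return R_tool(s).T@(np.array(X)-s["eef_pos"])
def wr(im,s):
    M=im["mount"]; T=np.eye(4); T[:3,:3]=R_tool(s); T[:3,3]=s["eef_pos"]
    W=T@M; im["R"]=W[:3,:3].T; im["t"]=-W[:3,:3].T@W[:3,3]; return im
E
python3 - <<'E'
from h import *
s=manip.get_state(); print(s["time"],s["eef_pos"],s["orientation"],s["finger_gap"],s["wrist_force"]); print(R_tool(s).round(3))
for n in("side","top"):
    im=manip.get_image(n); cv2.imwrite(f"pics/{n}0.png",im["pixels"]); np.save(n+".npy",im,allow_pickle=True)
    print(n,im["K"].round(1),(-im["R"].T@im["t"]).round(3))
E
```

```text
0.0 [0.19911985 0.61785108 0.186416  ] [-1.76411954e-04  1.55233641e-01  9.87877007e-01 -1.22657606e-03] 0.09301843889259385 [ 0.62372857  0.28814396 -0.21604421]
[[-0.952  0.307 -0.001]
 [ 0.307  0.952 -0.002]
 [-0.    -0.002 -1.   ]]
side [[578.5   0.  319.8]
 [  0.  578.5 245.3]
 [  0.    0.    1. ]] [ 0.375 -1.209  0.88 ]
top [[482.3   0.  310.7]
 [  0.  482.3 248.3]
 [  0.    0.    1. ]] [0.53  0.019 1.336]
```

View pics/top0.png

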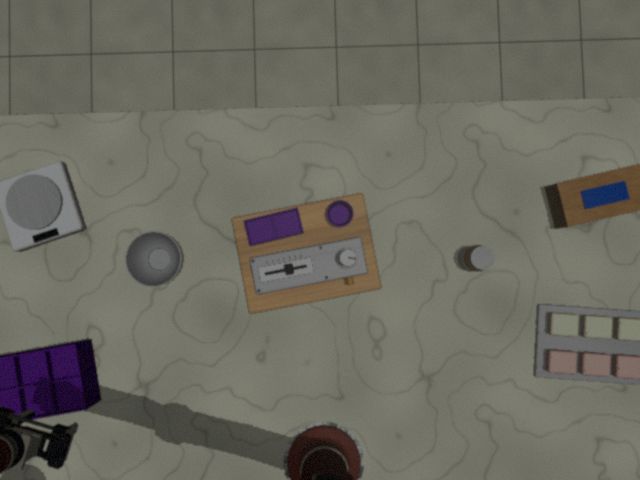

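View pics/side0.png

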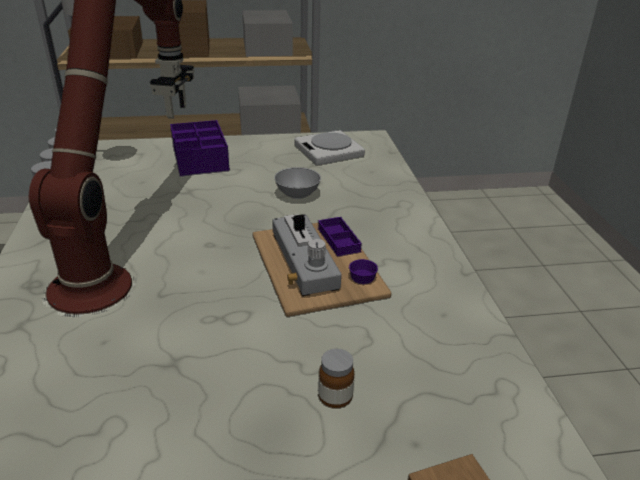

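```bash
python3 - <<'E'
from h import *
im=np.load("top.npy",allow_pickle=True).item()
c=im["pixels"][180:325,220:395]
cv2.imwrite("pics/topc.png",cv2.resize(c,None,fx=4.5,fy=4.0,interpolation=cv2.INTER_CUBIC)); print(c.shape)
im=np.load("side.npy",allow_pickle=True).item()
c=im["pixels"][200:315,240:395]
cv2.imwrite("pics/sidec.png",cv2.resize(c,None,fx=5,fy=5,interpolation=cv2.INTER_CUBIC))
E
```

```text
(145, 175, 3)
```

View pics/topc.png

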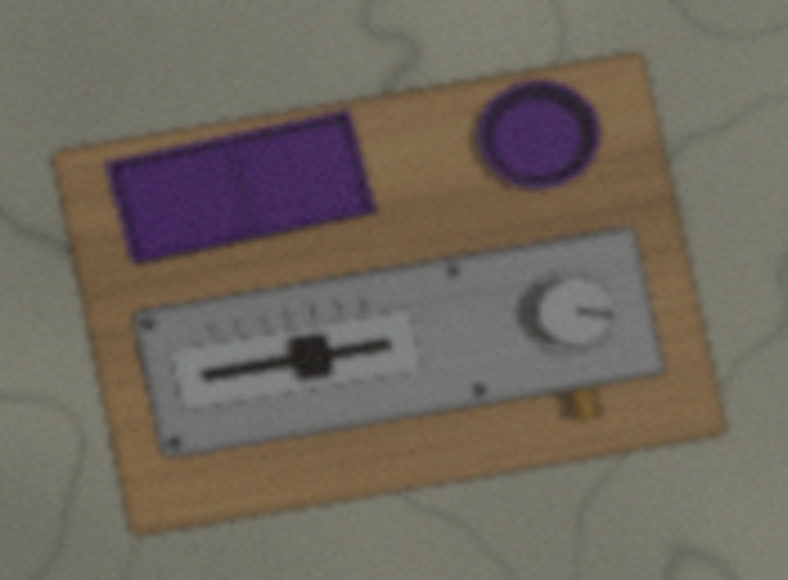

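View pics/sidec.png

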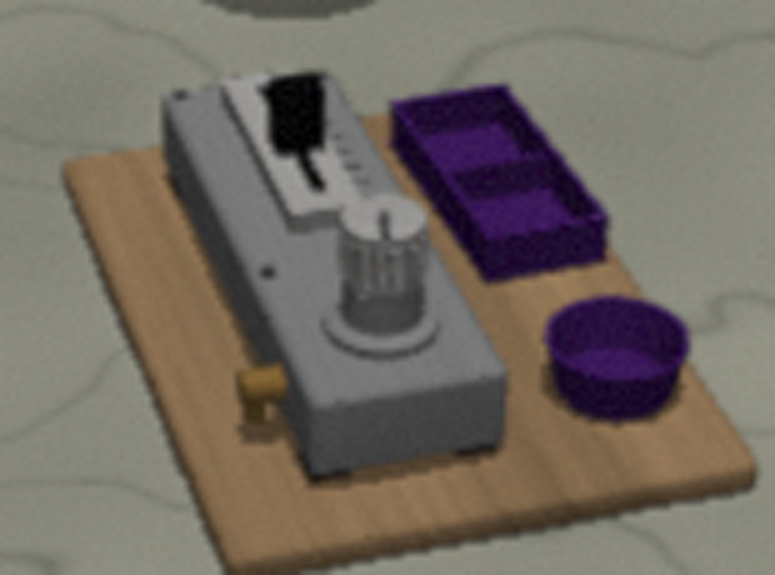

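The top crop shows the board corners at about (52,153), (637,53), (725,433) and (135,533). The grip top is at (310,355) and the cap top at (578,310), with the rib pointing right. The housing corners are at (133,312), (635,230), (665,373) and (165,457).

```bash
python3 - <<'E'
from h import *
im=np.load("top.npy",allow_pickle=True).item()
f=lambda u,v,z:pt(im,220+(u+.5)/4.5-.5,180+(v+.5)/4-.5,z)
B=[f(52,153,.02),f(637,53,.02),f(725,433,.02),f(135,533,.02)]
H=[f(133,312,.075),f(635,230,.075),f(665,373,.075),f(165,457,.075)]
B=np.array(B);H=np.array(H)
by=(B[0]-B[1]+B[3]-B[2]);by/=np.linalg.norm(by); bx=(B[0]-B[3]+B[1]-B[2]);bx/=np.linalg.norm(bx)
hy=(H[0]-H[1]+H[3]-H[2]);hy/=np.linalg.norm(hy)
print("by",by,bx,by@bx,"hy",hy)
for A in(B,H): print(A.mean(0),[np.linalg.norm(A[i]-A[(i+1)%4]).round(3) for i in range(4)])
c=H.mean(0); yaw=np.arctan2(-by[0],by[1]); print(yaw,np.arctan2(-hy[0],hy[1]))
cap=f(578,310,.105+.032+.0025); g=f(310,355,.119)
print("cap",cap,"grip",g,"grip depth",pt(im,220+310/4.5,180+355/4),"cap depth",pt(im,220+575/4.5,180+305/4))
for X in(cap,g): print("rel housing y,x",(X-c)@by,(X-c)@bx)
# point cloud of grip & cap
D=im["depth"];vv,uu=np.mgrid[180:325,220:395]
P=np.array([pt(im,u,v) for u,v in zip(uu.ravel(),vv.ravel())])
rel=np.c_[(P-c)@bx,(P-c)@by,P[:,2]]
m=(abs(rel[:,0])<.04)&(rel[:,1]>0)&(rel[:,2]>.105);print("grip pc",m.sum(),P[m].mean(0),rel[m].min(0),rel[m].max(0))
m=(abs(rel[:,0])<.04)&(rel[:,1]<-.05)&(rel[:,2]>.125);print("cap pc",m.sum(),P[m].mean(0),np.median(P[m],0),rel[m].min(0),rel[m].max(0))
m=(abs(rel[:,0])<.045)&(abs(rel[:,1])<.03);print("housing z",np.median(P[m][:,2]))
E
```

```text
by [-0.15992676  0.98712888  0.        ] [0.98574726 0.16823299 0.        ] 0.00842027483059691 hy [-0.15485061  0.9879379   0.        ]
[0.57249249 0.03211176 0.02      ] [np.float64(0.363), np.float64(0.265), np.float64(0.363), np.float64(0.264)]
[0.53742079 0.02535819 0.075     ] [np.float64(0.297), np.float64(0.095), np.float64(0.295), np.float64(0.096)]
0.1606164615375963 0.15547623516616896
cap [ 0.55460487 -0.07382792  0.1395    ] grip [0.53096936 0.07559452 0.119     ] grip depth [0.53000115 0.07406116 0.13168947] cap depth [ 0.55677942 -0.07315299  0.14021291]
rel housing y,x -0.10065766605596482 0.00025278475749853995
rel housing y,x 0.05062149505851273 0.0020919243476025667
grip pc 90 [0.52965486 0.07520298 0.12807796] [-0.01302444  0.04070324  0.10563616] [0.01448705 0.06096103 0.1340397 ]
cap pc 223 [ 0.55352973 -0.07173675  0.13903824] [ 0.55296375 -0.07150657  0.13917042] [-0.02134362 -0.11851107  0.12759405] [ 0.0197081  -0.07752974  0.14612258]
housing z 0.07699356485624193
```

send_rows --pt "0 -240 -200 -40 0.55" --pt "0 -482 -415 -70 1.1" --pt "0 -482 -415 -70 1.1" --pt "0 -482 -415 -70 1.1" --pt "0 -482 -415 -70 1.1" --pt "0 -482 -415 -70 1.1" --pt "0 -482 -415 -70 1.1" --pt "0 -482 -415 -70 1.1" --pt "0 -482 -415 -70 1.1" --pt "0 -482 -415 -70 1.1"

```text
time: 1.35
eef_pos: [0.5233, 0.0867, 0.2558]
orientation: [0.0, 0.648, 0.761, -0.001]
wrist_force: [1.4, 1.3, -0.7]
finger_gap: 0.0931
```

send_rows --pt "0 0 0 0 0"

```text
time: 1.48
eef_pos: [0.5253, 0.0799, 0.2562]
orientation: [0.002, 0.653, 0.758, -0.002]
wrist_force: [-0.4, 0.5, -0.4]
finger_gap: 0.0933
```

```bash
python3 - <<'E'
from h import *
s=manip.get_state(); print(s["time"],s["eef_pos"],s["q"]); print(R_tool(s).round(3))
im=wr(manip.get_image("wrist"),s); cv2.imwrite("pics/w1.png",im["pixels"]); np.save("w1.npy",im,allow_pickle=True)
E
```

```text
1.475 [0.52531406 0.07988455 0.2562341 ] [-0.47522701  0.38365847  0.40639889  1.66917494 -0.15892299  1.12191607
  0.12208687]
[[-0.148  0.989  0.001]
 [ 0.989  0.148 -0.005]
 [-0.005  0.    -1.   ]]
```

View pics/w1.png

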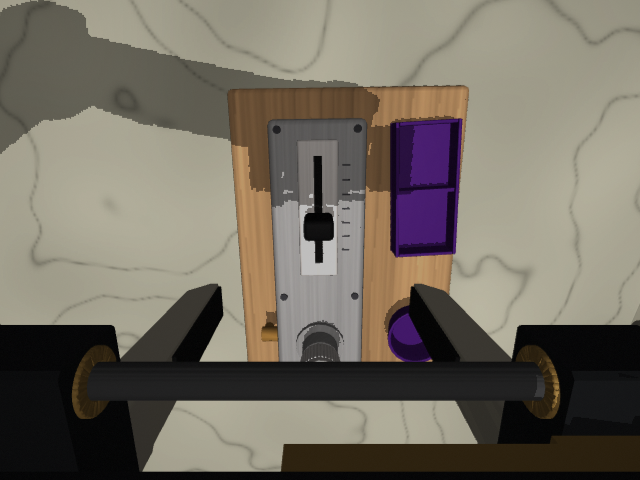

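The wrist view shows the grip at about (318,227). The slot runs from row 156 to row 263, and the cap is partly hidden behind the gripper at (320,345).

```bash
python3 - <<'E'
from h import *
im=np.load("w1.npy",allow_pickle=True).item()
print("cam",-im["R"].T@im["t"],im["R"][2])
for u,v in[(318,222),(318,216),(330,262),(318,160),(320,345),(355,285)]: print(u,v,pt(im,u,v).round(4))
vv,uu=np.mgrid[195:265,290:350]
P=np.array([pt(im,u,v) for u,v in zip(uu.ravel(),vv.ravel())])
c=np.array([.5374,.0254,0]);by=np.array([-.157,.9876,0]);bx=np.array([.9876,.157,0])
m=(P[:,2]>.11)&(P[:,2]<.16); r=np.c_[(P-c)@bx,(P-c)@by,P[:,2]][m]
print(m.sum(),np.percentile(r,[1,50,99],axis=0).round(4),np.histogram(r[:,2],8))
top=r[r[:,2]>np.percentile(r[:,2],95)-.004]; print(top.min(0),top.max(0),(top.min(0)+top.max(0))/2)
# housing edges near y rel .05
vv,uu=np.mgrid[60:290,250:400]
P=np.array([pt(im,u,v) for u,v in zip(uu.ravel(),vv.ravel())]);r=np.c_[(P-c)@bx,(P-c)@by,P[:,2]]
m=(r[:,2]>.068)&(r[:,2]<.1)
for y in(.02,.05,.08,.11,.14):
    k=m&(abs(r[:,1]-y)<.006); print(y,np.percentile(r[k][:,0],[1,99]).round(4),np.median(r[k][:,2]))
print(r[m][:,1].max())
C=pt
E
python3 - <<'E'
import cv2
i=cv2.imread("pics/w1.png")[110:290,250:400]; cv2.imwrite("pics/w1c.png",cv2.resize(i,None,fx=3.3,fy=3.3,interpolation=cv2.INTER_CUBIC))
E
```

```text
cam [0.51443908 0.15831313 0.45177453] [ 0.04267181 -0.28188156 -0.95849982]
318 222 [0.528  0.0833 0.1273]
318 216 [0.5279 0.0852 0.1103]
330 262 [0.5487 0.0333 0.0879]
318 160 [0.5204 0.1354 0.0884]
320 345 [ 0.551  -0.0529  0.1103]
355 285 [0.5821 0.0056 0.0735]
703 [[-1.310e-02  4.150e-02  1.120e-01]
 [-1.000e-04  5.270e-02  1.277e-01]
 [ 1.370e-02  6.050e-02  1.299e-01]] (array([ 13,  21,  16,  16,  21,  51, 317, 248]), array([0.11003836, 0.11261896, 0.11519956, 0.11778015, 0.12036075,
       0.12294135, 0.12552194, 0.12810254, 0.13068314]))
[-0.01315515  0.04129668  0.12523166] [0.01367724 0.06033718 0.13068314] [0.00026104 0.05081693 0.1279574 ]
0.02 [-0.0481  0.0482] 0.07468796282968443
0.05 [-0.0486  0.0491] 0.07386739932268063
0.08 [-0.0484  0.0482] 0.07473751886665185
0.11 [-0.0486  0.0475] 0.07469888468347777
0.14 [-0.0489  0.048 ] 0.07385261277568214
0.15064431764980055
```

View pics/w1c.png

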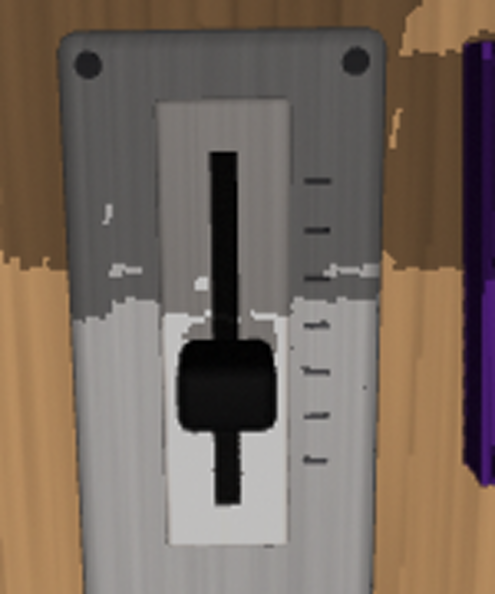

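The grip is at world (0.530, 0.0755), with its top at z≈0.128. The end stop is about 54 mm further on.

send_rows --pt "0 -4 3.7 50 -0.01" --pt "0 -4 3.7 100 -0.01" --pt "0 -4 3.7 140 -0.01" --pt "0 -4 3.7 160 -0.01" --pt "0 -4 3.7 160 -0.01" --pt "0.6 -4 3.7 160 -0.01" --pt "0.9 -4 3.7 160 -0.01" --pt "0.9 -4 3.7 160 -0.01" --pt "0.9 -4 3.7 160 -0.01" --pt "0.9 -4 3.7 160 -0.01" --newtons 12

```text
time: 2.78
eef_pos: [0.528, 0.0797, 0.0958]
orientation: [0.001, 0.647, 0.762, -0.001]
wrist_force: [-0.0, -1.1, -0.2]
finger_gap: 0.0475
```

send_rows --pt "1 -3 0 0 0" --pt "1 -3 0 0 0" --pt "1 -3 0 0 0" --pt "1 -3 0 0 0"

```text
time: 3.28
eef_pos: [0.5285, 0.0762, 0.0958]
orientation: [0.001, 0.647, 0.762, -0.002]
wrist_force: [-1.1, -1.5, 1.5]
finger_gap: 0.0278
```

send_rows --pt "1 6 0 0 0" --pt "1 14 0 0 0" --pt "1 22 0 0 0" --pt "1 30 0 0 0" --pt "1 37 0 0 0" --pt "1 43 0 0 0" --pt "1 48 0 0 0" --pt "1 50 0 0 0" --pt "1 50 0 0 0"

```text
time: 4.4
eef_pos: [0.5203, 0.1261, 0.0958]
orientation: [0.0, 0.647, 0.762, -0.001]
wrist_force: [-1.4, -0.4, 4.0]
finger_gap: 0.0273
```

send_rows --pt "1 2 0 0 0" --pt "1 4 0 0 0" --pt "1 6 0 0 0" --pt "1 8 0 0 0" --pt "1 8 0 0 0"

```text
time: 5.03
eef_pos: [0.5195, 0.131, 0.0958]
orientation: [0.002, 0.648, 0.762, -0.003]
wrist_force: [-0.3, -7.1, 3.0]
finger_gap: 0.0277
```

send_rows --pt "1 3 0 0 0" --pt "1 5 0 0 0" --pt "1 7 0 0 0" --pt "1 7 0 0 0"

```text
time: 5.52
eef_pos: [0.5195, 0.131, 0.0958]
orientation: [0.005, 0.649, 0.76, -0.005]
wrist_force: [0.7, -11.0, 3.2]
finger_gap: 0.0276
```

```bash
python3 - <<'E'
from h import *
s=manip.get_state(); print(s["time"],s["eef_pos"],s["wrist_force"])
im=wr(manip.get_image("wrist"),s); cv2.imwrite("pics/w2.png",im["pixels"]); np.save("w2.npy",im,allow_pickle=True)
E
```

```text
5.525 [0.51953372 0.13102685 0.09583028] [  0.66677219 -11.0468493    3.20944693]
```

View pics/w2.png

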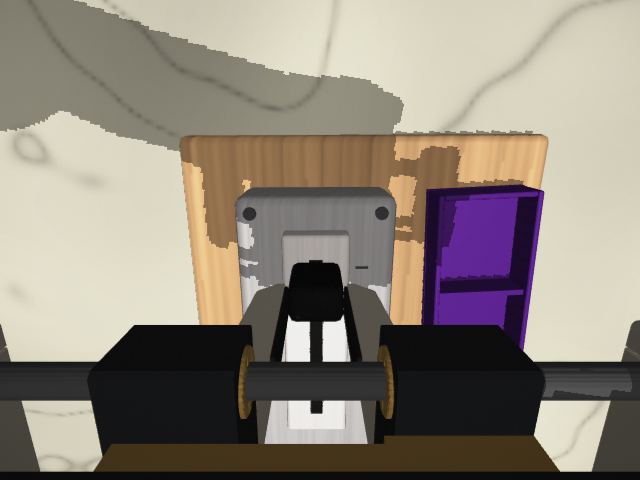

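The grip has stopped dead at y=0.131 while the force climbs, and in the image it sits at the slot's end. It is at the stop, so I'll release it and lift.

send_rows --pt "0.7 0 0 0 0" --pt "0 0 0 0 0" --pt "0 0 0 0 0" --pt "0 0 0 0 0" --pt "0 0 0 -40 0" --pt "0 0 0 -90 0" --pt "0 0 0 -140 0" --pt "0 0 0 -150 0"

```text
time: 6.58
eef_pos: [0.5213, 0.1339, 0.2493]
orientation: [0.007, 0.649, 0.761, -0.002]
wrist_force: [0.4, -0.0, -0.4]
finger_gap: 0.0912
```

send_rows --pt "0 -50 0 0 -0.18" --pt "0 -100 0 0 -0.36" --pt "0 -150 1 0 -0.54" --pt "0 -200 1.5 0 -0.72" --pt "0 -206 1.5 0 -0.9" --pt "0 -206 1.5 0 -1.0" --pt "0 -206 1.5 0 -1.0" --pt "0 -206 1.5 0 -1.0"

```text
time: 7.58
eef_pos: [0.5548, -0.0688, 0.2514]
orientation: [0.005, 0.206, 0.979, -0.005]
wrist_force: [0.0, 0.2, 0.5]
finger_gap: 0.093
```

```bash
python3 - <<'E'
from h import *
s=manip.get_state(); print(s["time"],s["eef_pos"],s["q"].round(3) if hasattr(s["q"],"round") else s["q"],s["finger_gap"]); print(R_tool(s).round(3))
im=wr(manip.get_image("wrist"),s); cv2.imwrite("pics/w3.png",im["pixels"]); np.save("w3.npy",im,allow_pickle=True)
im=manip.get_image("top"); np.save("t3.npy",im,allow_pickle=True); cv2.imwrite("pics/t3.png",cv2.resize(im["pixels"][180:325,220:395],None,fx=4.5,fy=4,interpolation=cv2.INTER_CUBIC))
E
```

```text
7.575 [ 0.55480142 -0.06876509  0.25141418] [-0.066  0.415  0.215  1.607 -0.084  1.121  1.324] 0.09304583157400269
[[-0.915  0.402  0.007]
 [ 0.402  0.915 -0.012]
 [-0.011 -0.008 -1.   ]]
```

View pics/w3.png

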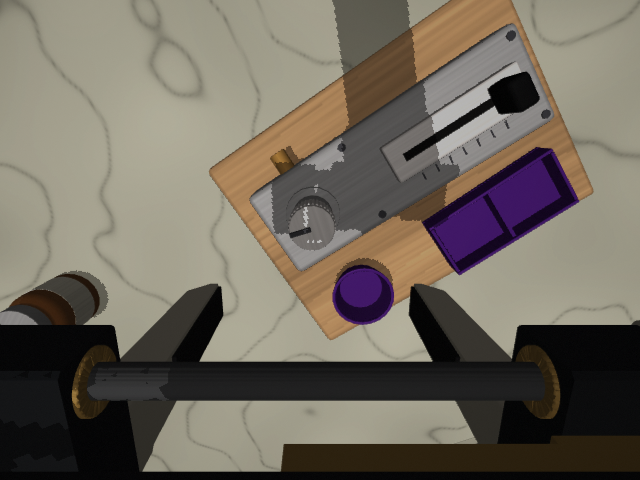

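View pics/t3.png

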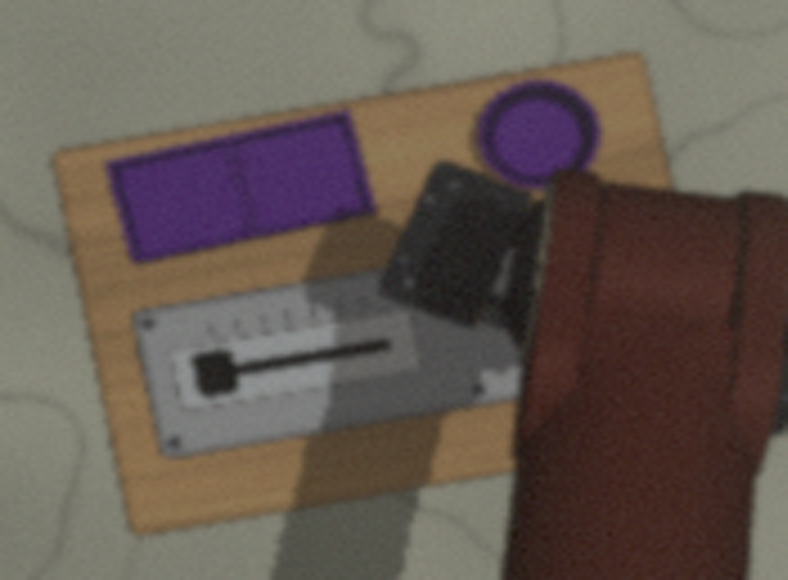

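The slide grip has stayed at the far end, and the moulds haven't moved. In the wrist view the cap top is at about (312,228), with the rib pointing left from (310,229) to (290,235).

```bash
python3 - <<'E'
from h import *
im=np.load("w3.npy",allow_pickle=True).item()
vv,uu=np.mgrid[190:265,275:350]
P=np.array([pt(im,u,v) for u,v in zip(uu.ravel(),vv.ravel())])
m=(P[:,2]>.13)&(P[:,2]<.15); h=P[m]; print(m.sum(),h.min(0),h.max(0),np.median(h,0))
(cx,cy),r=cv2.minEnclosingCircle((h[:,:2]*1000).astype(np.float32)); print(cx,cy,r)
print(pt(im,310,229,.139),pt(im,290,235,.139))
vv,uu=np.mgrid[60:130,480:545]
P=np.array([pt(im,u,v) for u,v in zip(uu.ravel(),vv.ravel())])
m=(P[:,2]>.12)&(P[:,2]<.15);h=P[m];c=np.array([.5374,.0254,0]);by=np.array([-.157,.9876,0]);print("slide y rel",np.percentile((h-c)@by,[1,50,99]))
i=im["pixels"][180:280,265:365]; cv2.imwrite("pics/w3c.png",cv2.resize(i,None,fx=5,fy=5,interpolation=cv2.INTER_CUBIC))
E
```

```text
1733 [ 0.53263265 -0.09296686  0.13005804] [ 0.57373459 -0.0512454   0.14292882] [ 0.55194114 -0.07187589  0.13810604]
553.5753173828125 -72.41177368164062 21.337331771850586
[ 0.55357825 -0.07372557  0.139     ] [ 0.55154274 -0.09195813  0.139     ]
slide y rel [0.09529902 0.10298006 0.11405892]
```

View pics/w3c.png

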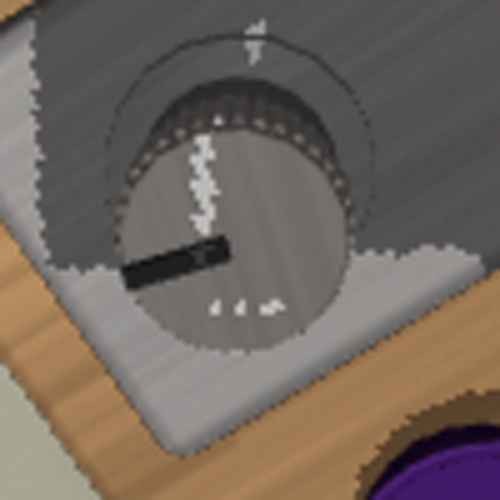

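send_rows --pt "0 0 -3 30 -0.18" --pt "0 0 -3 50 -0.36" --pt "0 0 -3 70 -0.54" --pt "0 0 -3 70 -0.72" --pt "0 0 -3 70 -0.9" --pt "0 0 -3 70 -1.08" --pt "0 0 -3 70 -1.2" --pt "0 0 -3 70 -1.2" --pt "0 0 -3 70 -1.2" --pt "0 0 -3 70 -1.2"

```text
time: 8.93
eef_pos: [0.5543, -0.0722, 0.1818]
orientation: [0.001, -0.383, 0.924, -0.007]
wrist_force: [0.0, 0.2, 0.1]
finger_gap: 0.0927
```

```bash
python3 - <<'E'
from h import *
s=manip.get_state(); print(s["time"],s["q"],s["wrist_torque"],s["wrist_force"]); print(R_tool(s).round(3))
print(totool(s,[.5535,-.073,.104])*1000)
E
```

```text
8.925 [ 0.1516093   0.47534629 -0.10317816  1.70747324  0.07237571  0.95393681
  2.37504658] [ 0.0839194   0.03044182 -0.01700427] [0.00895271 0.24412031 0.10060929]
[[-0.707 -0.707  0.008]
 [-0.707  0.707 -0.012]
 [ 0.003 -0.014 -1.   ]]
[ 0.85233986  1.12067639 77.75649541]
```

send_rows --pt "0 0.9 1.1 40 0" --pt "0 0.9 1.1 70 0" --pt "0 0.9 1.1 78 0" --pt "0 0.9 1.1 78 0" --pt "0.5 0.9 1.1 78 0" --pt "0.8 0.9 1.1 78 0" --pt "0.8 0.9 1.1 78 0" --pt "0.8 0.9 1.1 78 0" --pt "0.8 0.9 1.1 78 0" --pt "0.8 0.9 1.1 78 0" --newtons 20

```text
time: 10.18
eef_pos: [0.5534, -0.073, 0.1038]
orientation: [0.001, -0.383, 0.924, -0.007]
wrist_force: [-0.7, -0.2, 0.5]
finger_gap: 0.0401
```

```bash
python3 - <<'E'
from h import *
s=manip.get_state(); print(s["time"],s["q"],s["wrist_torque"],s["wrist_force"],s["finger_gap"]); print(R_tool(s).round(3))
print(totool(s,[.5535,-.073,.104])*1000)
im=wr(manip.get_image("wrist"),s); cv2.imwrite("pics/w4.png",im["pixels"]); np.save("w4.npy",im,allow_pickle=True)
E
```

```text
10.175 [ 0.14674309  0.56750083 -0.09499824  1.80143547  0.09023232  0.76864637
  2.35873531] [0.08273252 0.08544045 0.01913699] [-0.73991844 -0.19447085  0.50641101] 0.04013476742298038
[[-0.707 -0.707  0.007]
 [-0.707  0.707 -0.012]
 [ 0.003 -0.014 -1.   ]]
[-0.04430252 -0.08420197 -0.2258167 ]
```

View pics/w4.png

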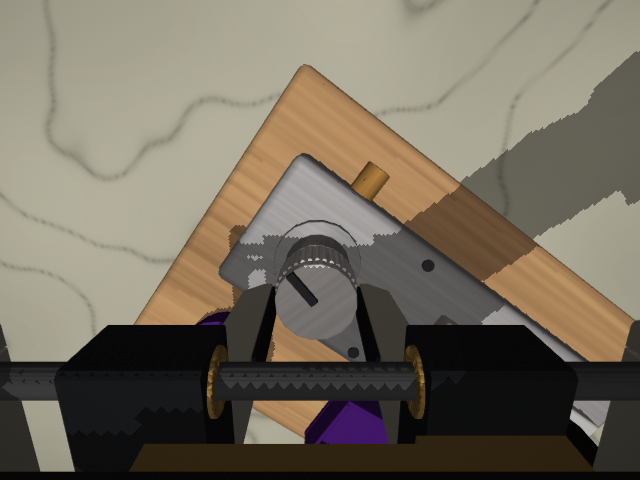

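The cap is gripped with a 40 mm opening. The rib runs from (316,304) to (290,274). I'll turn it clockwise, following it down.

send_rows --pt "0.8 0 0 0.1 0.15" --pt "0.8 0 0 0.3 0.32" --pt "0.8 0 0 0.5 0.49" --pt "0.8 0 0 0.6 0.66" --pt "0.8 0 0 0.8 0.83" --pt "0.8 0 0 0.9 1.0" --pt "0.8 0 0 1.1 1.17" --pt "0.8 0 0 1.3 1.34" --pt "0.8 0 0 1.4 1.5" --pt "0.8 0 0 1.4 1.5"

```text
time: 11.48
eef_pos: [0.5533, -0.0737, 0.1023]
orientation: [0.006, 0.349, 0.937, -0.005]
wrist_force: [-0.3, -1.3, 0.0]
finger_gap: 0.0398
```

```bash
cat > look.py <<'E'
from h import *
import sys
s=manip.get_state(); print(s["time"],"q7",s["q"][6],"T",s["wrist_torque"].round(3),"F",s["wrist_force"].round(2),s["finger_gap"],s["eef_pos"].round(4)); R=R_tool(s);print("yaw",np.arctan2(R[1,0],R[0,0]),R[:,2].round(4))
print("axis in tool mm",(totool(s,[.5535,-.073,.104])*1000).round(2))
im=wr(manip.get_image("wrist"),s); n=sys.argv[1]; np.save(n+".npy",im,allow_pickle=True)
i=im["pixels"][240:360,250:390]; cv2.imwrite(f"pics/{n}.png",cv2.resize(i,None,fx=5,fy=5,interpolation=cv2.INTER_CUBIC))
E
python3 look.py w5
```

```text
11.475 q7 1.1886201684505182 T [-0.52   0.198 -0.158] F [-0.34 -1.25  0.03] 0.03976873709466639 [ 0.5533 -0.0737  0.1023]
yaw 2.428957395529142 [ 0.0069 -0.0137 -0.9999]
axis in tool mm [ 0.25  0.61 -1.68]
```

View pics/w5.png

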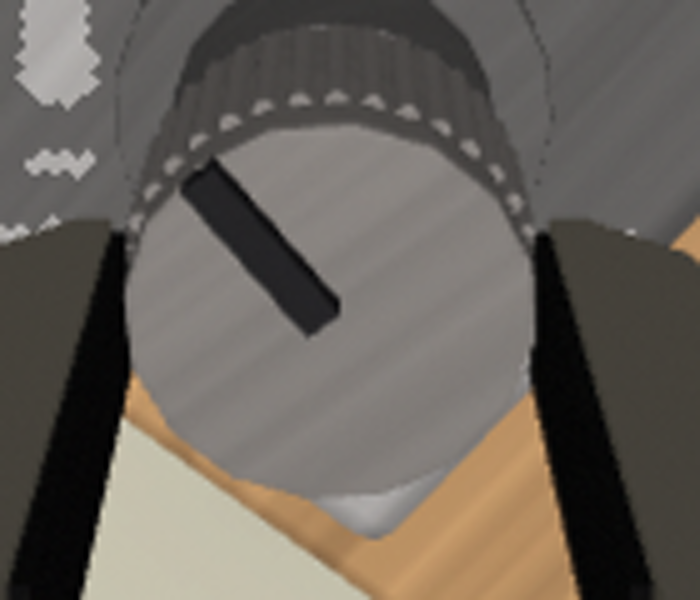

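send_rows --pt "0.8 0 0 0.1 0.13" --pt "0.8 0 0 0.2 0.26" --pt "0.8 0 0 0.4 0.39" --pt "0.8 0 0 0.5 0.5" --pt "0.8 0 0 0.5 0.5"

```text
time: 12.15
eef_pos: [0.553, -0.0738, 0.1019]
orientation: [0.006, 0.568, 0.823, -0.004]
wrist_force: [-0.5, -0.6, 1.6]
finger_gap: 0.0397
```

```bash
python3 look.py w6
```

```text
12.15 q7 0.8042156323676131 T [-0.373  0.464 -0.109] F [-0.54 -0.64  1.63] 0.039717444485052086 [ 0.553  -0.0738  0.1019]
yaw 1.9324187998539137 [ 0.0064 -0.0136 -0.9999]
axis in tool mm [ 0.57  0.73 -2.15]
```

View pics/w6.png

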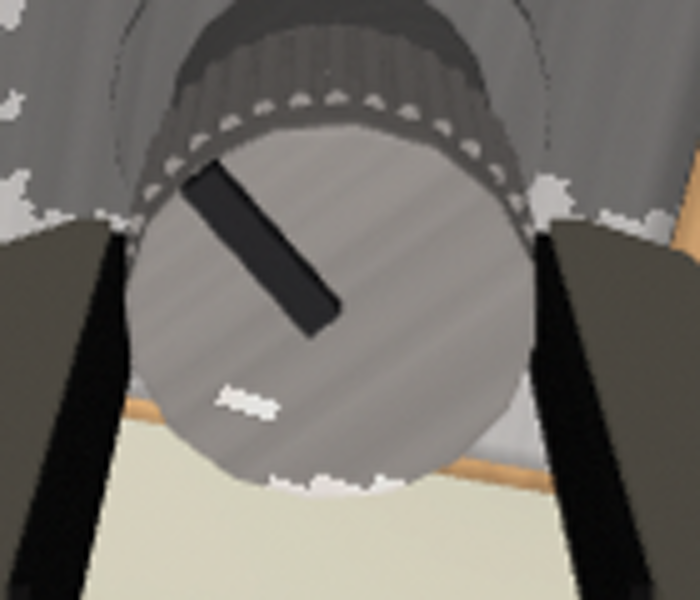

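The rib sits the same relative to the fingers, so there's no slip and the cap is still turning freely (Tz -0.11).

send_rows --pt "0.8 0 0 0.1 0.13" --pt "0.8 0 0 0.2 0.26" --pt "0.8 0 0 0.4 0.39" --pt "0.8 0 0 0.5 0.5" --pt "0.8 0 0 0.5 0.5"

```text
time: 12.82
eef_pos: [0.5531, -0.0729, 0.1013]
orientation: [0.007, 0.753, 0.658, -0.002]
wrist_force: [-1.2, 1.8, 0.9]
finger_gap: 0.0402
```

```bash
python3 look.py w7
```

```text
12.825 q7 0.4195882090686917 T [ 0.119  0.329 -0.005] F [-1.24  1.79  0.85] 0.04015767726878686 [ 0.5531 -0.0729  0.1013]
yaw 1.4360698872174915 [ 0.0063 -0.0121 -0.9999]
axis in tool mm [-0.09  0.47 -2.67]
```

View pics/w7.png

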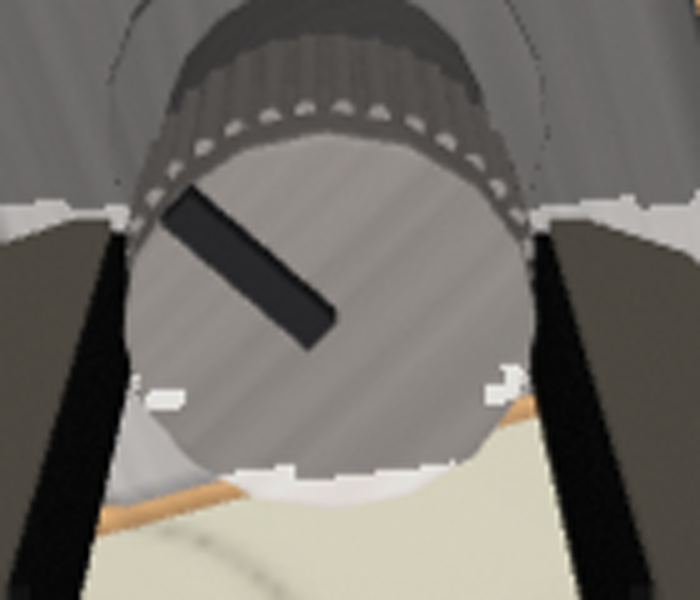

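The rib slipped about 9° back relative to the fingers, which suggests the cap bottomed. I'll confirm with a firmer grip and a bit more turn.

send_rows --pt "0.8 0 0 0 0" --pt "0.8 0 0 0 0.1" --pt "0.8 0 0 0 0.2" --pt "0.8 0 0 0 0.25" --newtons 35

```text
time: 13.38
eef_pos: [0.5532, -0.0728, 0.1015]
orientation: [0.007, 0.828, 0.56, -0.001]
wrist_force: [-0.0, -0.8, 2.0]
finger_gap: 0.0393
```

```bash
python3 look.py w8
```

```text
13.375 q7 0.22721304731837774 T [-0.04   0.38   1.055] F [-0.05 -0.84  1.96] 0.03929735783755481 [ 0.5532 -0.0728  0.1015]
yaw 1.189878415367044 [ 0.0063 -0.0124 -0.9999]
axis in tool mm [-0.08  0.36 -2.5 ]
```

View pics/w8.png

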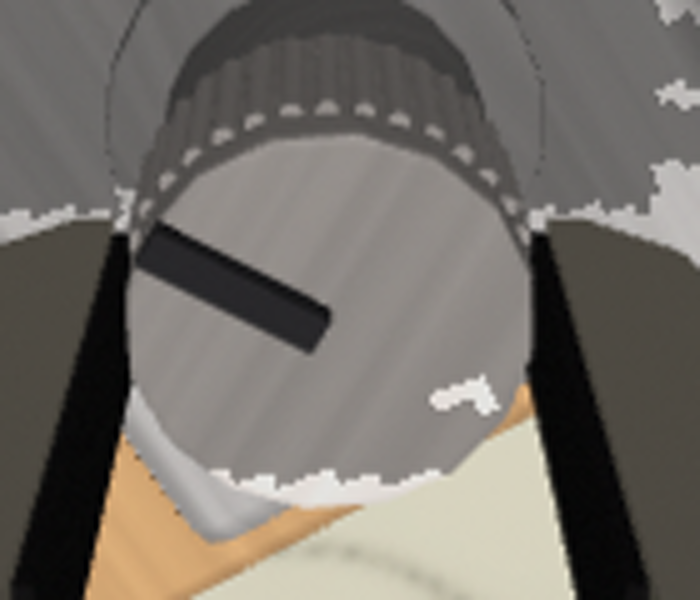

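The torque is now +1.05 N·m and the rib slipped by the whole turn, so the cap is bottomed. Next I'll compute the rib's world angles.

```bash
cat > rib.py <<'E'
from h import *
def rib(n,a,b,z=.138):
    im=np.load(n+".npy",allow_pickle=True).item()
    f=lambda p:pt(im,250+(p[0]+.5)/5-.5,240+(p[1]+.5)/5-.5,z)
    A,B=f(a),f(b); d=B-A; print(n,A.round(4),np.linalg.norm(d).round(4),"az",np.degrees(np.arctan2(d[1],d[0])).round(1))
E
python3 - <<'E'
from rib import *
rib("w5",(323,322),(198,172)); rib("w6",(325,322),(200,172)); rib("w7",(322,333),(177,200)); rib("w8",(319,335),(146,245))
E
```

```text
w5 [ 0.5529 -0.0727  0.138 ] 0.0194 az 176.3
w6 [ 0.5529 -0.0721  0.138 ] 0.0193 az 147.8
w7 [ 0.553  -0.0718  0.138 ] 0.0193 az 126.9
w8 [ 0.5529 -0.0718  0.138 ] 0.0188 az 128.2
```

send_rows --pt "0.8 0 0 0 -0.1" --pt "0.8 0 0 -0.2 -0.27" --pt "0.8 0 0 -0.4 -0.44" --pt "0.8 0 0 -0.6 -0.61" --pt "0.8 0 0 -0.7 -0.78" --pt "0.8 0 0 -0.9 -0.95" --pt "0.8 0 0 -1.1 -1.12" --pt "0.8 0 0 -1.3 -1.29" --pt "0.8 0 0 -1.4 -1.46" --pt "0.8 0 0 -1.5 -1.57"

```text
time: 14.68
eef_pos: [0.5526, -0.0728, 0.103]
orientation: [0.004, 0.188, 0.982, -0.005]
wrist_force: [-1.2, -0.0, 0.8]
finger_gap: 0.0395
```

send_rows --pt "0.8 0 0 0 0"

```text
time: 14.8
eef_pos: [0.5526, -0.0728, 0.103]
orientation: [0.004, 0.189, 0.982, -0.004]
wrist_force: [0.1, -0.4, 1.1]
finger_gap: 0.0396
```

```bash
python3 look.py w9
```

```text
14.8 q7 1.4485397856423097 T [ 0.324 -0.038  0.056] F [ 0.06 -0.4   1.06] 0.03956749242913766 [ 0.5526 -0.0728  0.103 ]
yaw 2.7618478818456804 [ 0.0061 -0.0102 -0.9999]
axis in tool mm [-0.95  0.13 -1.02]
```

View pics/w9.png

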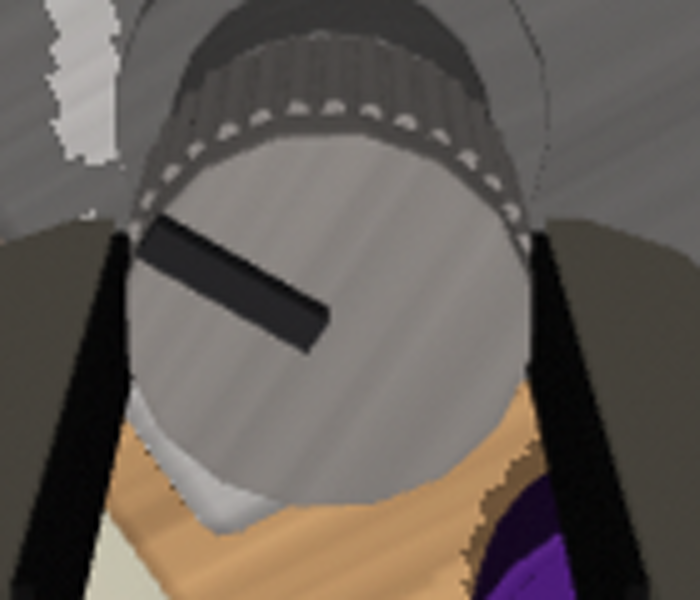

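```bash
python3 - <<'E'
from rib import *
rib("w9",(318,335),(149,237),.1395)
t=np.load("t3.npy",allow_pickle=True).item()
im=manip.get_image("top"); np.save("t9.npy",im,allow_pickle=True); cv2.imwrite("pics/t9.png",im["pixels"])
im=manip.get_image("side"); np.save("s9.npy",im,allow_pickle=True); cv2.imwrite("pics/s9.png",cv2.resize(im["pixels"][180:420,240:440],None,fx=2.5,fy=2.5))
E
```

```text
w9 [ 0.5529 -0.0731  0.1395] 0.0189 az -144.2
```

View pics/t9.png

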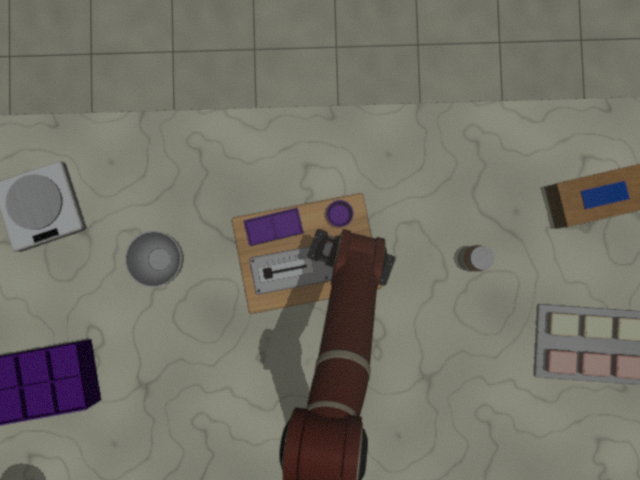

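View pics/s9.png

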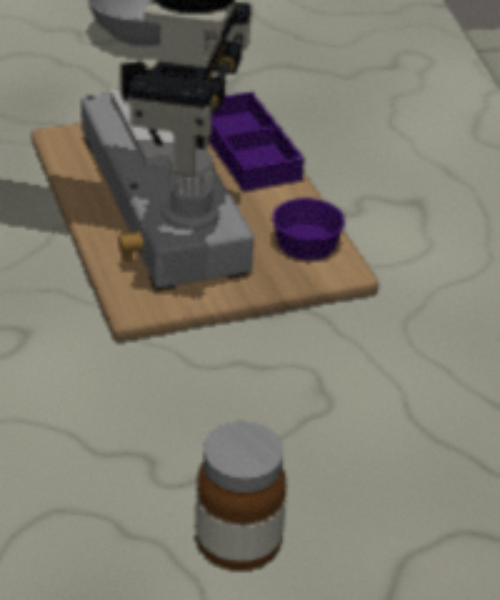

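The moulds, jar and bowl are unmoved, and the slide is at its stop. By the rib the cap has backed off about 88°, so I'll add 0.03 rad.

send_rows --pt "0.8 0 0 0 -0.03" --pt "0.8 0 0 0 -0.03"

```text
time: 15.2
eef_pos: [0.5526, -0.0728, 0.103]
orientation: [0.004, 0.174, 0.985, -0.005]
wrist_force: [-0.9, 0.7, 1.3]
finger_gap: 0.0394
```

```bash
python3 look.py w10
```

```text
15.2 q7 1.471231458380924 T [0.314 0.139 0.011] F [-0.87  0.73  1.32] 0.0393713610061163 [ 0.5526 -0.0728  0.103 ]
yaw 2.7916809175776214 [ 0.0057 -0.0111 -0.9999]
axis in tool mm [-0.92  0.14 -1.01]
```

View pics/w10.png

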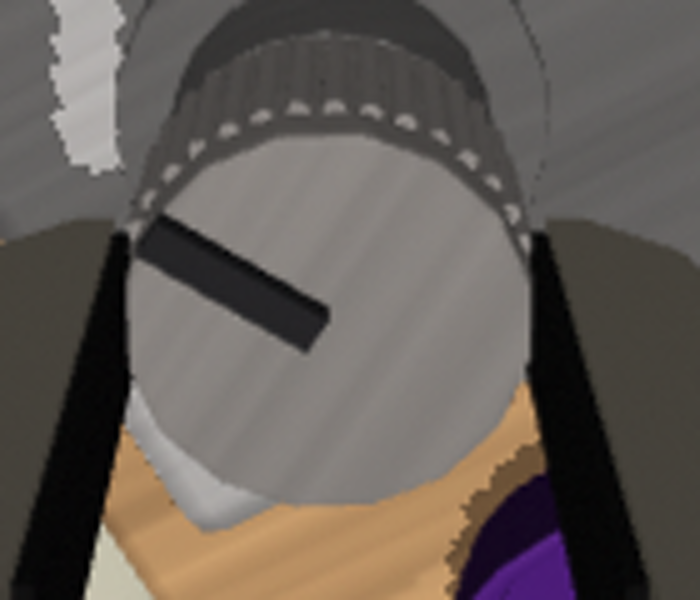

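The rib has turned with the fingers, to about 90° back from the bottom, and the cap is still held.

```bash
python3 -c "
from h import *
print(manip.job_done())"
```

```text
the job is handed in; nothing more can be done
None
```

I did the job in the order asked and handed it in at about 15 s, with the cap still held at 35 N.

- **Slide:** I pushed the grip about 55 mm to its end stop. It stopped dead at y=0.131 while the force rose to 11 N. The later top views show it still at the far end.
- **Cap bottomed:** I screwed the cap clockwise about 2.35 rad. The wrist torque then rose to about 1 N·m, and the rib stayed at 127–128° while the fingers slipped on the cap.
- **Back-off:** I backed it off and checked the rib. The first turn gave about 88°, so I added 0.03 rad. That makes about 90° by the rib, good to about 2°. I didn't recompute the rib angle after that last bit; I only saw in the picture that the rib had turned with the fingers.
- **Other things:** The moulds, jar and bowl look unmoved in the last top and side views.
- **Oddities:** The fingers slipped on the cap twice at the bottom, about 25° in all. In one of those slips (20 N grip) the wrist torque read near zero afterwards, so I confirmed the bottom with a 35 N grip. The tool also ended with a slight tilt of about 0.7°.

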